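Dial the code and pop the cash drawer

TASK

Roll the three thumbwheels on top of the cash drawer until they show 4, 2 and 5 dots (left to right as seen from the robot), each lined up squarely on top of its wheel, and only then push the drawer's front inward until its touch latch gives, and let it spring ajar. Leave the wheels on the code, the drawer standing ajar, and the other things on the counter and on the drawer's case where they are.

Things in the scene. Friction and masses are not known exactly. Their poses are not given: they have to be found in the camera images.
- till: Sizes in mm. Cash drawer's black case, fixed: 270 deep (x) x 280 wide (y) x 100 high. Origin: centre of its underside; x points away from the drawer front into the case, y to the left seen from the robot, z up. Three wheels in a row along y stick 12 out of its flat top, 85 behind its front edge, 46 apart, in a steel plate 2 thick with a short index mark on either side of each wheel.
- wheel_left_top (a point): Topmost point of the left thumbwheel's rim, mid-width (fixed to the case, does not turn; axes as till). A smooth white disc on edge, 48 diameter, 18 wide, axle along the case's y, 24 below this point. Digits are 1 to 6 black dots as on a die, spread round the rim at 60 degrees, with a thin line across the rim half-way between digits.
- wheel_mid_top (a point): The same point of the middle wheel, alike. About 1 N along the rim turns a wheel; it has no stops or clicks and stays where it is left. A closed fingertip pressed down on the rim with some 4 N and moved along the case's x rolls it, with some slip (friction varies).
- wheel_right_top (a point): The same point of the right wheel, alike.
- wheel_left (a joint): Angle of the left wheel, rad, unbounded. Digit d is squarely on top at (d-1) x 1.047, plus or minus whole turns of 6.283: 1 dot at 0, 2 at 1.047, 3 at 2.094, 4 at 3.142, 5 at 4.189, 6 at 5.236. It grows as the top of the wheel moves away from the drawer front, along the case's +x. Must show 4.
- wheel_mid (a joint): Angle of the middle wheel, the same way. Must show 2.
- wheel_right (a joint): Angle of the right wheel, the same way. Must show 5.
- front (a point): Sizes in mm. Centre of the outer face of the black drawer front (moves with the drawer; face looks along the case's -x): 272 wide, 76 high (14 to 90 above the counter), 22 before the case. With every wheel within about 15 degrees of the code it can be pushed in 5 to 6.8 (8 to 12 N), which frees the latch; let go, it springs out. With a wrong code it stops dead after 1.5.
- drawer (a joint): Travel of the drawer, m: 0 shut and latched, negative when pushed inward (to -0.0068), about 0.032 when it has sprung ajar.
- roll_mid (a point): Bystander: white receipt paper roll, 44 in diameter and 50 high, standing on the rear part of the case top. Point at its centre.
- scanner_mid (a point): Bystander: black barcode scanner lying on the counter, 155 long, 62 wide, 43 high. Point at its centre.
- terminal_mid (a point): Bystander: grey card terminal lying on the counter, 160 x 76 x 36. Point at its centre.

How it is judged (in metres and radians):
On the way, in this order (a step that is already met when the one before it is completed fails the run):
1. the three wheels show 4, 2 and 5 on top (within 0.26 rad) while the drawer is still shut ((value of joint wheel_left between -3.402 and -2.882 rad or value of joint wheel_left between 2.882 and 3.402 rad or value of joint wheel_left between 9.165 and 9.685 rad or value of joint wheel_left between 15.448 and 15.968 rad) and (value of joint wheel_mid between -5.496 and -4.976 rad or value of joint wheel_mid between 0.787 and 1.307 rad or value of joint wheel_mid between 7.07 and 7.59 rad or value of joint wheel_mid between 13.354 and 13.874 rad) and (value of joint wheel_right between -2.354 and -1.834 rad or value of joint wheel_right between 3.929 and 4.449 rad or value of joint wheel_right between 10.212 and 10.732 rad or value of joint wheel_right between 16.495 and 17.015 rad) and value of joint drawer below 0.004 m), for 0.1 s.
2. the drawer has sprung ajar (more than 20 mm) (value of joint drawer above 0.02 m), for 0.2 s.
At the end, for the whole second after the job is handed in: The wheels show 4, 2 and 5 dots from left to right, each within 0.26 rad of squarely on top, and the drawer stands ajar by more than 20 mm, at rest ((value of joint wheel_left between -3.402 and -2.882 rad or value of joint wheel_left between 2.882 and 3.402 rad or value of joint wheel_left between 9.165 and 9.685 rad or value of joint wheel_left between 15.448 and 15.968 rad) and (value of joint wheel_mid between -5.496 and -4.976 rad or value of joint wheel_mid between 0.787 and 1.307 rad or value of joint wheel_mid between 7.07 and 7.59 rad or value of joint wheel_mid between 13.354 and 13.874 rad) and (value of joint wheel_right between -2.354 and -1.834 rad or value of joint wheel_right between 3.929 and 4.449 rad or value of joint wheel_right between 10.212 and 10.732 rad or value of joint wheel_right between 16.495 and 17.015 rad) and value of joint drawer above 0.02 m and not (velocity of joint drawer above 0.02 m/s) and not (velocity of joint drawer below -0.02 m/s)); the robot touches nothing.
It fails at once if a bystander is moved by more than 20 mm (distance of any of roll_mid, scanner_mid, terminal_mid from where it was at the start of the episode above 0.02 m).
It also fails if it takes over 72 s, if anything falls off the work surface, if the arm or the gripper's body presses on something with over 40 N, if the wrist force passes 120 N, or if a joint passes its speed limit or range.

ROBOT

A 6-joint arm with a two-finger parallel gripper is mounted at the origin on the work surface. World frame = base frame: x ahead of the robot, y to its left, z up, the work surface at z = 0. Lengths are in mm, angles in rad, forces in N, time in s.
With the tool pointing down it reaches from about 350 to 775 mm from the base axis. Payload 7.3 kg.
Tool frame: the origin (TCP) lies between the finger pads; the fingertips stand 25 mm ahead of it and the grasp point (between the pads) lies 6 mm ahead of it; z points along the fingers, y is the line along which they close (so a half turn about z gives the same grasp; the last joint's range is limited). The gripper opens to 92 mm and grips with 3 to 60 N. Pads are 19 mm wide; open, the fingers measure 130 mm over their backs; the gripper's body (75 mm by 190 mm) begins 47 mm behind the grasp point.
Start: joints at [1.03, 0.342, 1.524, -0, 1.275, -0.146], TCP at [201.914, 484.637, 251.741] pointing down, gripper open.
Joint ranges: [-2.53, 2.53], [-0.77, 2.02], [0.04, 2.7], [-1, 4.14], [0.28, 2.66], [-3.11, 3.11]. Speed limits (rad/s): [2.57, 2.57, 3.14, 3.14, 3.14, 3.14].

INTERFACE

Orientations are given as [roll, pitch, yaw] about the fixed x, y, z axes, in that order (R = Rz(yaw) Ry(pitch) Rx(roll)).
In Python, from plant import bot gives the robot as it stands.
- The arm moves only by the tool play_rows, never from a script. Its argument "commands" is a list of rows, each an object of numbers: "x", "y", "z": the shift along the tool's x, y, z in m; "twist": the turn about the tool's z in degrees. In form: [{"x": .., "y": .., "z": .., "twist": ..}, ...]. A call has exactly 8 rows; each row is the pose to reach, as a shift and turn from the pose commanded when the call began, along the tool's axes at that moment; what a row does not reach only later rows make up. A row lasts 1/10 s, in which the tool goes at most 50 mm and 8.59 degrees, less where a joint would pass 70% of its speed; a pose out of reach is approached as far as the arm can. A call with a gripper value outside its range is refused whole. "jaw" is the closure, from 0 (fully open) to 1 (shut), set as the call begins (left out, the last holds). The fingers move at their own pace and stop on an object; the grip force is fixed at half the most. Time passes only in rows, so rows that repeat a pose let the fingers close, or fill a call up. It gives the time, the measured TCP pose, the force, the opening and the grip force at its end, in the units of the state.
- bot.get_obs(): the state, without advancing time (a new reading comes with each control period).
- bot.capture(name): name is "side" or "top"; returns a dict with "pixels" (480x640x3 uint8, red, green, blue), "fx", "fy", "cx", "cy" (pixels), "eye" and "rotation" of the camera in the world. Camera axes: x right, y down, z forward; pixel columns grow to the right and rows downward; lengths in mm; the calibration is good to about 2 mm. A picture is of the moment at which its call begins. There is no depth.
- bot.close_job(): hands the job in; it is judged then, once.
The state is a dict: "time": time; "joint_positions": joint angles; "dq": joint speeds; "tau": joint torques, N m; "tool_pos": TCP position; "tcp_rot": TCP orientation; "contact_force": force on the tool from outside, world axes, zero at the start; "moment": the same for the moment, N m; "grip_width": finger opening in mm; "finger_force": force on a finger pad.
Only numpy, scipy, OpenCV 4.12 (cv2) and the standard library are available. Lean on these libraries where they do the work, as an engineer would, in place of code of your own. Each camera call takes 0.05 s, during which the arm holds its last target. There are 200 camera calls.

## Working session

There is one attempt and no reset: what is moved stays moved. The work goes in short steps, Python scripts to look and compute and a tool call to move; the robot and the scene stay as the last step left them, time stands still between calls to the robot, and variables do not carry over. Pictures are saved under pics/ and viewed, at most 10 in all, crops included, and the job is handed in when it is done.

Besides the shell and the picture viewer there is one more tool, called after "Emit:" as name([rows], argument=value, ...), one row to a line, values as JSON. play_rows: Moves the arm, as the interface text tells. Its arguments: {"type":"object","properties":{"commands":{"type":"array"},"jaw":{"type":"number"}},"required":["commands"]}

```bash
mkdir -p pics; cat > h.py <<'E'
import numpy as np, cv2
from plant import bot
def cap(n,f):
    c=bot.capture(n); cv2.imwrite('pics/'+f,cv2.cvtColor(c['pixels'],cv2.COLOR_RGB2BGR)); return c
def ray(c,u,v):
    R=np.array(c['rotation']);d=R@np.array([(u-c['cx'])/c['fx'],(v-c['cy'])/c['fy'],1]);return np.array(c['eye']),d
def onz(c,u,v,z):
    e,d=ray(c,u,v);return e+d*(z-e[2])/d[2]
def proj(c,p):
    R=np.array(c['rotation']);q=R.T@(np.array(p)-np.array(c['eye']));return c['cx']+c['fx']*q[0]/q[2],c['cy']+c['fy']*q[1]/q[2]
E
python3 - <<'E'
from h import *
np.set_printoptions(precision=3,suppress=True)
for n in('side','top'):
    c=cap(n,n+'0.png');print(n,{k:np.array(v).tolist() for k,v in c.items() if k!='pixels'})
print(bot.get_obs())
E
```

```text
side {'fx': 532.1781329935111, 'fy': 532.1781329935111, 'cx': 319.32822934842005, 'cy': 239.70247417267646, 'eye': [204.91320483400676, -1008.205770438883, 797.0384438194226], 'rotation': [-2.1286908497763797, 0.018191496806767793, -0.4177729369441161]}
top {'fx': 488.671218689645, 'fy': 488.671218689645, 'cx': 315.69919502909596, 'cy': 238.10998029971913, 'eye': [454.61293830025375, -0.388916445348783, 1140.2466175063214], 'rotation': [-2.958802779661003, 0.011858035229595831, -1.5718175207565173]}
{'time': 0.1, 'joint_positions': array([ 1.03 ,  0.343,  1.525, -0.   ,  1.275, -0.146]), 'dq': array([ 0.   , -0.001, -0.003,  0.   , -0.   , -0.001]), 'tau': array([  0.001, -43.2  , -24.469,   0.072,   0.053,  -0.   ]), 'tool_pos': array([201.726, 484.361, 251.142]), 'tcp_rot': array([-3.14 , -0.   ,  2.747]), 'contact_force': array([ 0.211, -0.341,  0.319]), 'moment': array([0.011, 0.008, 0.014]), 'finger_force': 0.0, 'grip_width': 92.14319500422626}
```

View pics/side0.png

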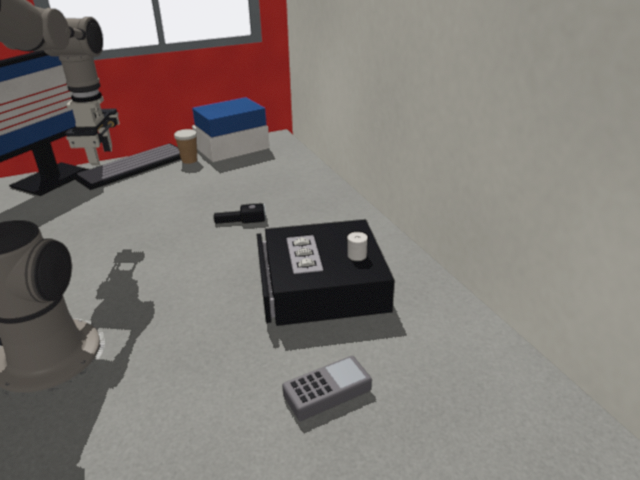

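View pics/top0.png

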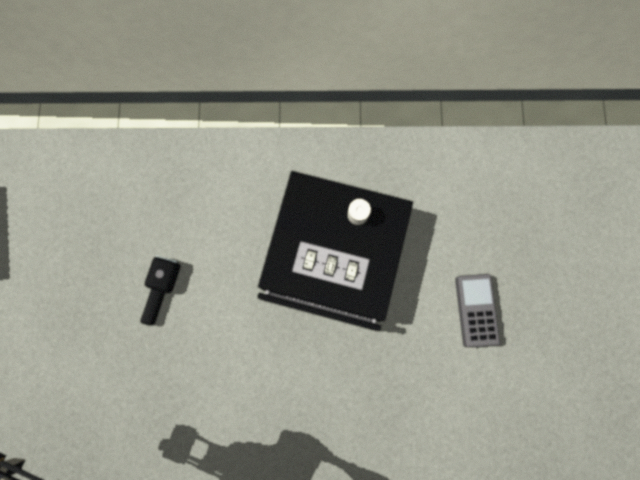

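The side view shows the till at about (330,270). The top view shows the case between (291,172) and (380,325), the plate at (330,265), wheels at (310,260), (331,265) and (352,270), and the roll at (359,211). Next I'll locate the plate and enlarge the wheels.

```bash
cat >> h.py <<'E'
from scipy.spatial.transform import Rotation as Ro
_c=bot.capture
def cap(n,f=None):
    c=dict(_c(n)); c['rotation']=Ro.from_euler('xyz',c['rotation']).as_matrix()
    if f: cv2.imwrite('pics/'+f,cv2.cvtColor(c['pixels'],cv2.COLOR_RGB2BGR))
    return c
E
python3 - <<'E'
from h import *
np.set_printoptions(precision=2,suppress=True)
out=[]
for n,box in(('top',(285,235,90,60)),('side',(280,228,50,50))):
    c=cap(n); im=cv2.cvtColor(c['pixels'],cv2.COLOR_RGB2BGR); x,y,w,h=box
    g=cv2.cvtColor(im,cv2.COLOR_BGR2GRAY)
    m=np.zeros_like(g); m[y:y+h,x:x+w]=(g[y:y+h,x:x+w]>90)
    k=cv2.morphologyEx(m,cv2.MORPH_CLOSE,np.ones((7,7)))
    cs=max(cv2.findContours(k,0,2)[0],key=cv2.contourArea)
    r=cv2.minAreaRect(cs); B=cv2.boxPoints(r)
    P=np.array([onz(c,*p,102) for p in B])
    print(n,r,P,P.mean(0),[np.linalg.norm(P[i]-P[i-1]) for i in range(4)])
    out.append(cv2.resize(im[y:y+h,x:x+w],(int(w*560/h) if n=='side' else 800,560 if n=='side' else 533),interpolation=cv2.INTER_CUBIC))
# case top quad in top image
c=cap('top');g=cv2.cvtColor(c['pixels'],cv2.COLOR_RGB2GRAY)
m=(g<32).astype(np.uint8);m[:150]=0;m[340:]=0;m[:,:240]=0;m[:,450:]=0
cs=max(cv2.findContours(cv2.morphologyEx(m,cv2.MORPH_CLOSE,np.ones((9,9))),0,2)[0],key=cv2.contourArea)
print(cv2.approxPolyDP(cs,5,True)[:,0].tolist())
for p in((291,172),(412,202),(380,325),(260,289)):print(onz(c,*p,100))
cv2.imwrite('pics/a.png',out[0]);cv2.imwrite('pics/b.png',out[1])
E
```

```text
top ((330.461181640625, 265.1476745605469), (72.63238525390625, 32.320648193359375), 14.743562698364258) [[ 574.16   64.05  102.  ]
 [ 641.91   46.82  102.  ]
 [ 601.22 -103.85  102.  ]
 [ 534.51  -85.05  102.  ]] [587.95 -19.51 102.  ] [np.float64(154.2861292070133), np.float64(69.91197705498287), np.float64(156.0705482403516), np.float64(69.31085063435467)]
side ((304.2307434082031, 253.6538848876953), (39.0271110534668, 29.613536834716797), 78.69007110595703) [[ 574.54   60.91  102.  ]
 [ 650.95   55.25  102.  ]
 [ 599.65 -105.91  102.  ]
 [ 531.96  -98.56  102.  ]] [589.28 -22.08 102.  ] [np.float64(165.06221124906241), np.float64(76.6198820360974), np.float64(169.12314775096252), np.float64(68.09347431649552)]
[[292, 173], [260, 296], [379, 328], [410, 202]]
[796.48  66.48 100.  ]
[ 726.66 -199.21  100.  ]
[ 461.57 -122.64  100.  ]
[537.24 130.34 100.  ]
```

View pics/a.png

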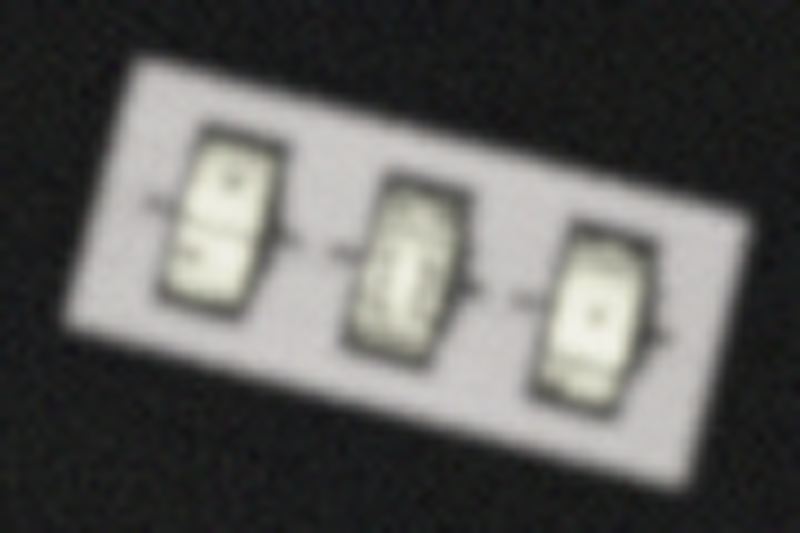

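View pics/b.png

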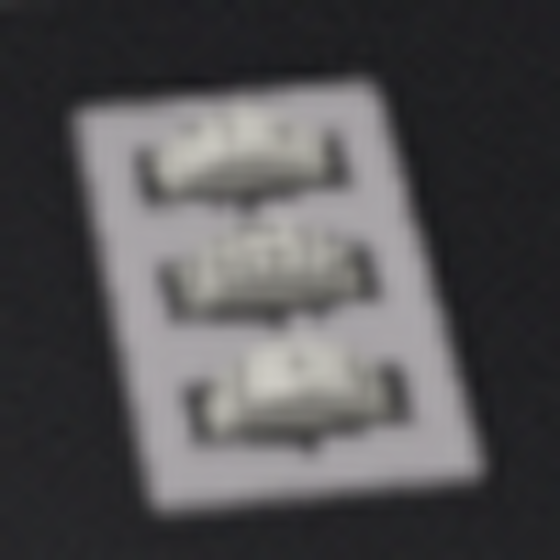

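The plate centre agrees between the two views, (588,-20) and (589,-22), and the case yaw is about -14.8°. In the crops the left wheel has a line near its top, the middle wheel shows a two-column digit and the right wheel shows a dot near its centre. I'll unroll the rims from averaged frames so I can read the digits.

```bash
cat >> h.py <<'E'
MID=np.array([588.3,-20.5]); YAW=np.deg2rad(-14.8)
CX=np.array([np.cos(YAW),np.sin(YAW)]); CY=np.array([-CX[1],CX[0]])
def wheelmap(c,j,n=12,S=10):
    # rows: rim angle +54..-54 deg (top row = away from robot), cols: y +9..-9
    ph=np.deg2rad(np.linspace(54,-54,46*S//4)); ys=np.linspace(10,-10,20*S//4)
    U=np.zeros((len(ph),len(ys)),np.float32);V=U.copy()
    for a,p in enumerate(ph):
        for b,y in enumerate(ys):
            q=MID+CX*24*np.sin(p)+CY*(46*j+y)
            U[a,b],V[a,b]=proj(c,[*q,88+24*np.cos(p)])
    return U,V
def unroll(f,n=6):
    tiles=[]
    for cam in('top','side'):
        cs=[cap(cam) for _ in range(n)]; c=cs[0]
        im=np.mean([k['pixels'].astype(np.float32) for k in cs],0).mean(2)
        for j in(1,0,-1):
            U,V=wheelmap(c,j); t=cv2.remap(im,U,V,cv2.INTER_CUBIC)
            lo,hi=np.percentile(t,[2,98]); t=np.clip((t-lo)/(hi-lo),0,1)*255
            t=cv2.resize(t,(125,500),interpolation=cv2.INTER_CUBIC); t[250,:8]=0; t[250,-8:]=0
            tiles+= [t,np.full((500,6),128.)]
    cv2.imwrite('pics/'+f,np.hstack(tiles))
E
python3 - <<'E'
from h import *
unroll('u0.png',4)
c=cap('top'); P=onz(c,359,209,150);print(P,(P[:2]-MID)@np.c_[CX,CY])
o=bot.get_obs();t=o['tool_pos']
print(o['time'],[np.r_[MID+46*j*CY] for j in(1,0,-1)])
E
```

```text
[699.01968773 -79.03603797 150.        ] [121.99916626 -28.31113604]
0.7 [array([600.05050487,  23.97387588]), array([588.3, -20.5]), array([576.54949513, -64.97387588])][ WARN:0@8.245] global loadsave.cpp:1063 imwrite_ Unsupported depth image for selected encoder is fallbacked to CV_8U.
```

View pics/u0.png

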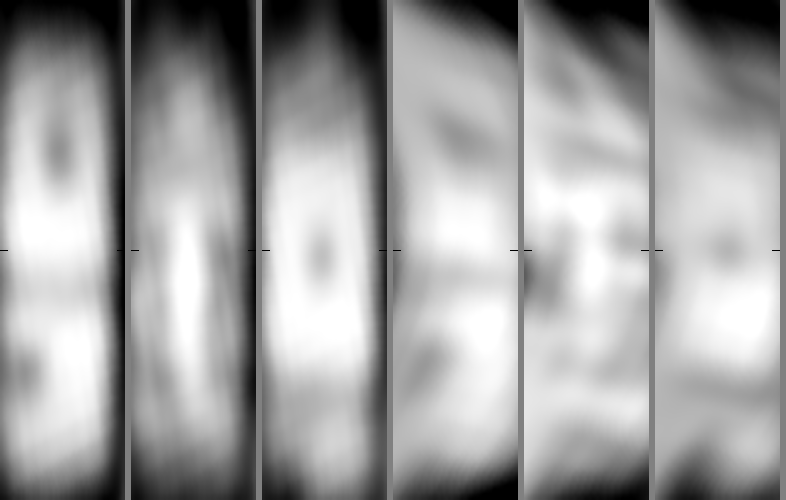

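The unrolled strips read as follows:
- **Left:** 1 dot at about +22° (row 150), so it needs about +2.76 rad.
- **Right:** 1 dot on top (row 257), so it needs about -2.07 rad.
- **Middle:** two columns centred at about -6°, either 4 or 6. Rolling it will show which.

I'm moving to the left wheel.

Emit:
play_rows([
  {"x": -0.544,"y": -0.272,"z": 0.03,"twist": 82.2},
  {"x": -0.544,"y": -0.272,"z": 0.03,"twist": 82.2},
  {"x": -0.544,"y": -0.272,"z": 0.03,"twist": 82.2},
  {"x": -0.544,"y": -0.272,"z": 0.03,"twist": 82.2},
  {"x": -0.544,"y": -0.272,"z": 0.03,"twist": 82.2},
  {"x": -0.544,"y": -0.272,"z": 0.03,"twist": 82.2},
  {"x": -0.544,"y": -0.272,"z": 0.03,"twist": 82.2},
  {"x": -0.544,"y": -0.272,"z": 0.03,"twist": 82.2},
], jaw=1)

```text
time: 1.5
tool_pos: [464.1, 180.5, 232.1]
tcp_rot: [3.141, -0.0, 1.54]
contact_force: [1.5, 0.6, -1.0]
grip_width: 32.1
finger_force: 0.0
```

Emit:
play_rows([
  {"x": -0.149,"y": 0.126,"z": 0.042,"twist": 13},
  {"x": -0.149,"y": 0.126,"z": 0.042,"twist": 13},
  {"x": -0.149,"y": 0.126,"z": 0.042,"twist": 13},
  {"x": -0.149,"y": 0.126,"z": 0.042,"twist": 13},
  {"x": -0.149,"y": 0.126,"z": 0.042,"twist": 13},
  {"x": -0.149,"y": 0.126,"z": 0.042,"twist": 13},
  {"x": -0.149,"y": 0.126,"z": 0.042,"twist": 13},
  {"x": -0.149,"y": 0.126,"z": 0.042,"twist": 13},
])

```text
time: 2.3
tool_pos: [585.0, 31.5, 190.6]
tcp_rot: [3.141, -0.0, 1.322]
contact_force: [-0.2, 0.3, 0.2]
grip_width: 0.4
finger_force: 0.0
```

Emit:
play_rows([
  {"x": -0.0035,"y": 0.0014,"z": 0.03,"twist": 0.5},
  {"x": -0.0035,"y": 0.0014,"z": 0.05,"twist": 0.5},
  {"x": -0.0035,"y": 0.0014,"z": 0.05,"twist": 0.5},
  {"x": -0.0035,"y": 0.0014,"z": 0.051,"twist": 0.5},
  {"x": -0.0035,"y": 0.0014,"z": 0.052,"twist": 0.5},
  {"x": -0.0035,"y": 0.0014,"z": 0.053,"twist": 0.5},
  {"x": -0.0035,"y": 0.0014,"z": 0.053,"twist": 0.5},
  {"x": -0.0035,"y": 0.0014,"z": 0.053,"twist": 0.5},
])

```text
time: 3.1
tool_pos: [586.1, 26.5, 137.5]
tcp_rot: [3.141, -0.0, 1.311]
contact_force: [0.5, 0.4, 0.9]
grip_width: 0.7
finger_force: 0.0
```

```bash
python3 - <<'E'
from h import *
c=cap('side'); im=cv2.cvtColor(c['pixels'],cv2.COLOR_RGB2BGR)[150:310,230:430]
cv2.imwrite('pics/s1.png',cv2.resize(im,(800,640))[0:600])
print(bot.get_obs()['contact_force'],bot.get_obs()['tool_pos'])
E
```

```text
[-0.03789311  0.12788503  0.46515707] [586.06590615  26.53149333 137.37190267]
```

View pics/s1.png

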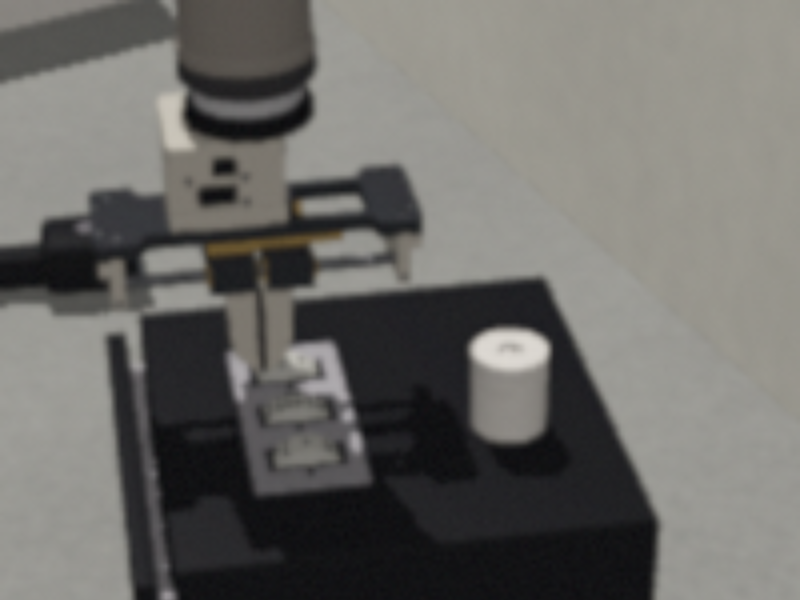

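The closed fingers stand over the front half of the left wheel, tip at about (262,370) in the crop. Next I press down.

Emit:
play_rows([
  {"z": 0.0005},
  {"z": 0.001},
  {"z": 0.0015},
  {"z": 0.002},
  {"z": 0.0025},
  {"z": 0.0025},
  {"z": 0.0025},
  {"z": 0.0025},
])

```text
invalid input at $.commands[0]: expected keys x, y, z, twist
```

Emit:
play_rows([
  {"x": 0,"y": 0,"twist": 0,"z": 0.0005},
  {"x": 0,"y": 0,"twist": 0,"z": 0.001},
  {"x": 0,"y": 0,"twist": 0,"z": 0.0015},
  {"x": 0,"y": 0,"twist": 0,"z": 0.002},
  {"x": 0,"y": 0,"twist": 0,"z": 0.0025},
  {"x": 0,"y": 0,"twist": 0,"z": 0.0025},
  {"x": 0,"y": 0,"twist": 0,"z": 0.0025},
  {"x": 0,"y": 0,"twist": 0,"z": 0.0025},
])

```text
time: 3.95
tool_pos: [586.0, 26.6, 134.5]
tcp_rot: [3.142, -0.0, 1.311]
contact_force: [0.1, -0.6, -1.0]
grip_width: 0.5
finger_force: 0.0
```

Emit:
play_rows([
  {"x": 0,"y": 0.001,"twist": 0,"z": 0},
  {"x": 0,"y": 0.002,"twist": 0,"z": 0},
  {"x": 0,"y": 0.003,"twist": 0,"z": 0},
  {"x": 0,"y": 0.004,"twist": 0,"z": 0},
  {"x": 0,"y": 0.005,"twist": 0,"z": 0},
  {"x": 0,"y": 0.006,"twist": 0,"z": 0},
  {"x": 0,"y": 0.006,"twist": 0,"z": 0},
  {"x": 0,"y": 0.006,"twist": 0,"z": 0},
])

```text
time: 4.75
tool_pos: [592.2, 24.9, 136.1]
tcp_rot: [3.14, -0.0, 1.311]
contact_force: [-3.9, -0.7, 11.3]
grip_width: 0.5
finger_force: 5.4
```

Emit:
play_rows([
  {"x": 0,"y": 0.002,"twist": 0,"z": -0.001},
  {"x": 0,"y": 0.005,"twist": 0,"z": -0.0014},
  {"x": 0,"y": 0.008,"twist": 0,"z": -0.0014},
  {"x": 0,"y": 0.011,"twist": 0,"z": -0.0014},
  {"x": 0,"y": 0.014,"twist": 0,"z": -0.0014},
  {"x": 0,"y": 0.016,"twist": 0,"z": -0.0014},
  {"x": 0,"y": 0.018,"twist": 0,"z": -0.0014},
  {"x": 0,"y": 0.018,"twist": 0,"z": -0.0014},
])

```text
time: 5.55
tool_pos: [609.8, 20.2, 136.2]
tcp_rot: [3.14, -0.0, 1.311]
contact_force: [1.1, 0.3, 4.8]
grip_width: 0.3
finger_force: 2.4
```

```bash
cat >> h.py <<'E'
def st():
    o=bot.get_obs();print(o['time'],o['tool_pos'].round(1),o['contact_force'].round(1),'case xy rel mid',((o['tool_pos'][:2]-MID)@np.c_[CX,CY]).round(1))
E
python3 -c "
from h import *
st()"
```

```text
5.55 [609.8  20.2 136.2] [1.1 0.3 4.8] case xy rel mid [10.4 44.9]
```

Emit:
play_rows([
  {"x": 0.001,"y": 0.003,"twist": 0,"z": 0},
  {"x": 0.001,"y": 0.003,"twist": 0,"z": -0.006},
  {"x": 0.001,"y": -0.01,"twist": 0,"z": -0.006},
  {"x": 0.001,"y": -0.022,"twist": 0,"z": -0.006},
  {"x": 0.001,"y": -0.022,"twist": 0,"z": -0.006},
  {"x": 0.001,"y": -0.022,"twist": 0,"z": -0.002},
  {"x": 0.001,"y": -0.022,"twist": 0,"z": 0},
  {"x": 0.001,"y": -0.022,"twist": 0,"z": 0},
])

```text
time: 6.35
tool_pos: [588.4, 26.9, 135.3]
tcp_rot: [-3.141, -0.0, 1.311]
contact_force: [0.1, 0.2, -1.2]
grip_width: 0.6
finger_force: 0.0
```

Emit:
play_rows([
  {"x": 0,"y": 0.003,"twist": 0,"z": 0},
  {"x": 0,"y": 0.007,"twist": 0,"z": 0},
  {"x": 0,"y": 0.011,"twist": 0,"z": 0},
  {"x": 0,"y": 0.015,"twist": 0,"z": 0},
  {"x": 0,"y": 0.019,"twist": 0,"z": 0},
  {"x": 0,"y": 0.022,"twist": 0,"z": 0},
  {"x": 0,"y": 0.025,"twist": 0,"z": 0},
  {"x": 0,"y": 0.025,"twist": 0,"z": 0},
])

```text
time: 7.15
tool_pos: [612.7, 20.4, 135.6]
tcp_rot: [3.141, -0.0, 1.311]
contact_force: [1.8, -0.3, 0.8]
grip_width: 0.5
finger_force: 0.7
```

Emit:
play_rows([
  {"x": 0,"y": 0,"twist": 0,"z": -0.03},
  {"x": 0,"y": 0,"twist": 0,"z": -0.06},
  {"x": 0.05,"y": 0,"twist": 0,"z": -0.06},
  {"x": 0.1,"y": 0,"twist": 0,"z": -0.06},
  {"x": 0.15,"y": -0.03,"twist": 0,"z": -0.06},
  {"x": 0.18,"y": -0.06,"twist": 0,"z": -0.06},
  {"x": 0.18,"y": -0.06,"twist": 0,"z": -0.06},
  {"x": 0.18,"y": -0.06,"twist": 0,"z": -0.06},
])

```text
time: 7.95
tool_pos: [599.8, 211.1, 195.6]
tcp_rot: [-3.141, 0.001, 1.314]
contact_force: [0.4, -0.1, -0.3]
grip_width: 0.6
finger_force: 0.0
```

```bash
python3 -c "
from h import *
st();unroll('u1.png',4)" 2>&1 | grep -v WARN
```

```text
7.95 [599.8 211.1 195.6] [ 0.4 -0.1 -0.3] case xy rel mid [-48.  226.9]
```

View pics/u1.png

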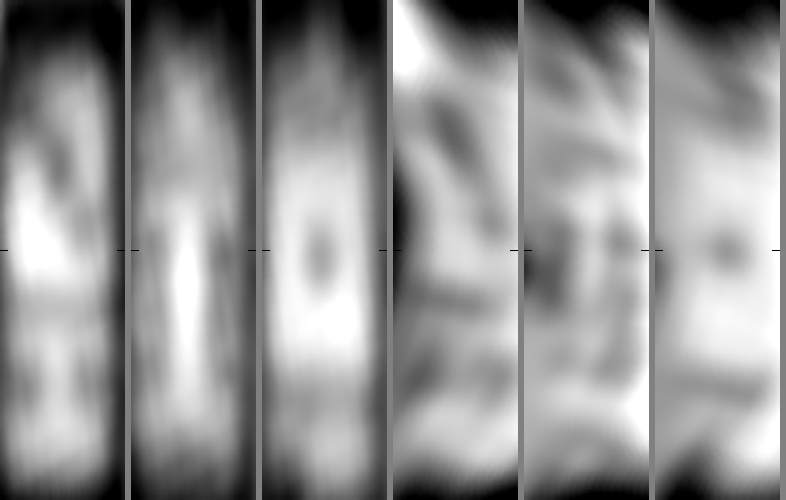

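The left wheel now shows 3 at about +19° (diagonal at row 160) with the line at -11° and the 4 below it, so it needs +0.71 rad, about 17 mm. I'll use column profiles to tell the middle wheel's 4 from a 6.

```bash
python3 -c "
import cv2,numpy as np
g=cv2.imread('pics/u1.png',0).astype(int)
g0=cv2.imread('pics/u0.png',0).astype(int)
for r in range(80,460,15):
  print(r, [int(a[r:r+15,x-6:x+6].mean()) for a in (g0,g) for x in (131+28,131+56,131+88)],'side',[int(a[r:r+15,x-6:x+6].mean()) for a in (g0,g) for x in (524+28,524+62,524+95)], 'L4',[int(g[r:r+15,x-6:x+6].mean()) for x in (28,56,88)])
"
```

```text
80 [111, 156, 86, 112, 167, 96] side [166, 172, 127, 126, 163, 150] L4 [85, 145, 161]
95 [122, 176, 110, 121, 186, 116] side [194, 185, 161, 156, 173, 172] L4 [88, 161, 180]
110 [139, 188, 132, 134, 194, 137] side [209, 200, 200, 172, 187, 205] L4 [100, 160, 196]
125 [154, 192, 153, 146, 192, 155] side [205, 200, 218, 162, 183, 221] L4 [123, 147, 199]
140 [163, 190, 165, 151, 184, 164] side [204, 184, 204, 152, 158, 204] L4 [157, 132, 201]
155 [170, 186, 174, 153, 177, 170] side [212, 195, 192, 148, 163, 185] L4 [187, 127, 203]
170 [179, 194, 182, 157, 181, 174] side [231, 221, 216, 156, 186, 205] L4 [216, 135, 201]
185 [192, 213, 193, 171, 201, 182] side [251, 249, 236, 170, 213, 223] L4 [232, 164, 190]
200 [199, 232, 197, 185, 224, 183] side [251, 255, 231, 161, 226, 213] L4 [248, 198, 171]
215 [194, 244, 185, 178, 238, 167] side [231, 252, 211, 138, 209, 184] L4 [254, 223, 163]
230 [184, 252, 165, 161, 247, 144] side [211, 243, 194, 123, 191, 154] L4 [254, 244, 173]
245 [182, 254, 152, 159, 254, 129] side [190, 246, 208, 111, 196, 158] L4 [253, 253, 195]
260 [189, 254, 155, 166, 2
[... 531 characters left out ...]
 160, 245, 157] side [208, 217, 188, 166, 184, 157] L4 [177, 227, 176]
365 [156, 227, 167, 159, 236, 153] side [210, 210, 186, 174, 184, 163] L4 [153, 218, 157]
380 [154, 216, 174, 168, 229, 164] side [224, 222, 209, 196, 205, 195] L4 [140, 212, 151]
395 [165, 203, 185, 179, 218, 176] side [227, 225, 230, 200, 215, 229] L4 [150, 216, 165]
410 [169, 189, 187, 178, 200, 179] side [215, 204, 222, 186, 193, 224] L4 [175, 222, 185]
425 [158, 165, 175, 162, 167, 169] side [197, 175, 192, 166, 161, 192] L4 [190, 218, 197]
440 [135, 138, 154, 135, 132, 147] side [182, 163, 153, 152, 155, 153] L4 [182, 201, 185]
455 [109, 108, 124, 107, 101, 114] side [159, 149, 122, 132, 148, 123] L4 [155, 167, 157]
```

The middle wheel's column minima at rows 245, 305 and 367 mean three dots per column, so it shows 6 at about -10° and needs +2.28 rad (55 mm). First I finish the left wheel.

Emit:
play_rows([
  {"x": -0.05,"y": 0.03,"twist": 0,"z": 0},
  {"x": -0.1,"y": 0.039,"twist": 0,"z": 0.02},
  {"x": -0.15,"y": 0.039,"twist": 0,"z": 0.03},
  {"x": -0.181,"y": 0.039,"twist": 0,"z": 0.045},
  {"x": -0.181,"y": 0.039,"twist": 0,"z": 0.053},
  {"x": -0.181,"y": 0.039,"twist": 0,"z": 0.053},
  {"x": -0.181,"y": 0.039,"twist": 0,"z": 0.053},
  {"x": -0.181,"y": 0.039,"twist": 0,"z": 0.053},
])

```text
time: 9.15
tool_pos: [592.4, 26.2, 143.7]
tcp_rot: [3.14, -0.001, 1.313]
contact_force: [0.2, -0.2, -0.1]
grip_width: 1.0
finger_force: 0.0
```

```bash
python3 -c "
from h import *
st()"
```

```text
9.15 [592.4  26.2 143.7] [ 0.2 -0.2 -0.1] case xy rel mid [-7.9 46.2]
```

Emit:
play_rows([
  {"x": 0,"y": 0,"twist": 0,"z": 0.0055},
  {"x": 0,"y": 0,"twist": 0,"z": 0.0082},
  {"x": 0,"y": 0,"twist": 0,"z": 0.0082},
  {"x": 0,"y": 0.004,"twist": 0,"z": 0.0082},
  {"x": 0,"y": 0.009,"twist": 0,"z": 0.0082},
  {"x": 0,"y": 0.014,"twist": 0,"z": 0.0082},
  {"x": 0,"y": 0.0175,"twist": 0,"z": 0.0082},
  {"x": 0,"y": 0.0175,"twist": 0,"z": 0.0082},
])

```text
time: 9.95
tool_pos: [610.3, 21.1, 136.1]
tcp_rot: [3.137, -0.001, 1.312]
contact_force: [2.6, 0.4, 6.5]
grip_width: 0.4
finger_force: 3.2
```

Emit:
play_rows([
  {"x": 0,"y": 0,"twist": 0,"z": -0.015},
  {"x": -0.02,"y": -0.022,"twist": 0,"z": -0.015},
  {"x": -0.045,"y": -0.022,"twist": 0,"z": -0.015},
  {"x": -0.045,"y": -0.022,"twist": 0,"z": -0.012},
  {"x": -0.045,"y": -0.022,"twist": 0,"z": -0.004},
  {"x": -0.045,"y": -0.022,"twist": 0,"z": 0},
  {"x": -0.045,"y": -0.022,"twist": 0,"z": 0},
  {"x": -0.045,"y": -0.022,"twist": 0,"z": 0},
])

```text
time: 10.75
tool_pos: [575.3, -16.4, 134.2]
tcp_rot: [-3.14, 0.0, 1.312]
contact_force: [-4.5, 0.2, 3.2]
grip_width: 0.5
finger_force: 2.3
```

```bash
python3 -c "
from h import *
st()"
```

```text
10.75 [575.3 -16.4 134.2] [-4.5  0.2  3.2] case xy rel mid [-13.6   0.7]
```

Emit:
play_rows([
  {"x": 0,"y": 0.002,"twist": 0,"z": -0.0005},
  {"x": 0,"y": 0.006,"twist": 0,"z": -0.0012},
  {"x": 0,"y": 0.01,"twist": 0,"z": -0.0012},
  {"x": 0,"y": 0.014,"twist": 0,"z": -0.0012},
  {"x": 0,"y": 0.018,"twist": 0,"z": -0.0012},
  {"x": 0,"y": 0.022,"twist": 0,"z": -0.0012},
  {"x": 0,"y": 0.025,"twist": 0,"z": -0.0012},
  {"x": 0,"y": 0.025,"twist": 0,"z": -0.0012},
])

```text
time: 11.55
tool_pos: [600.7, -23.6, 135.6]
tcp_rot: [3.141, -0.0, 1.311]
contact_force: [1.6, 0.6, 1.9]
grip_width: 0.4
finger_force: 1.0
```

Emit:
play_rows([
  {"x": 0,"y": 0,"twist": 0,"z": -0.01},
  {"x": 0,"y": -0.012,"twist": 0,"z": -0.01},
  {"x": 0,"y": -0.024,"twist": 0,"z": -0.01},
  {"x": 0,"y": -0.024,"twist": 0,"z": -0.01},
  {"x": 0,"y": -0.024,"twist": 0,"z": -0.004},
  {"x": 0,"y": -0.024,"twist": 0,"z": 0},
  {"x": 0,"y": -0.024,"twist": 0,"z": 0},
  {"x": 0,"y": -0.024,"twist": 0,"z": 0},
])

```text
time: 12.35
tool_pos: [576.9, -17.6, 135.6]
tcp_rot: [-3.141, -0.0, 1.311]
contact_force: [-0.3, -0.1, 0.6]
grip_width: 0.5
finger_force: 0.0
```

Emit:
play_rows([
  {"x": 0,"y": 0.003,"twist": 0,"z": 0},
  {"x": 0,"y": 0.007,"twist": 0,"z": 0},
  {"x": 0,"y": 0.011,"twist": 0,"z": 0},
  {"x": 0,"y": 0.015,"twist": 0,"z": 0},
  {"x": 0,"y": 0.019,"twist": 0,"z": 0},
  {"x": 0,"y": 0.022,"twist": 0,"z": 0},
  {"x": 0,"y": 0.025,"twist": 0,"z": 0},
  {"x": 0,"y": 0.025,"twist": 0,"z": 0},
])

```text
time: 13.15
tool_pos: [601.2, -24.1, 135.5]
tcp_rot: [-3.141, -0.0, 1.311]
contact_force: [1.1, 0.4, -0.4]
grip_width: 0.3
finger_force: 0.3
```

```bash
python3 -c "
from h import *
st()"
```

```text
13.15 [601.2 -24.1 135.5] [ 1.1  0.4 -0.4] case xy rel mid [13.4 -0.2]
```

Emit:
play_rows([
  {"x": 0,"y": 0,"twist": 0,"z": -0.015},
  {"x": -0.02,"y": 0,"twist": 0,"z": -0.015},
  {"x": -0.046,"y": 0,"twist": 0,"z": -0.015},
  {"x": -0.046,"y": 0,"twist": 0,"z": -0.012},
  {"x": -0.046,"y": 0,"twist": 0,"z": -0.004},
  {"x": -0.046,"y": 0,"twist": 0,"z": 0},
  {"x": -0.046,"y": 0,"twist": 0,"z": 0},
  {"x": -0.046,"y": 0,"twist": 0,"z": 0},
])

```text
time: 13.95
tool_pos: [589.3, -67.7, 135.5]
tcp_rot: [-3.141, -0.0, 1.312]
contact_force: [1.3, -0.1, 1.5]
grip_width: 0.4
finger_force: 0.4
```

Emit:
play_rows([
  {"x": 0,"y": -0.003,"twist": 0,"z": 0},
  {"x": 0,"y": -0.007,"twist": 0,"z": 0},
  {"x": 0,"y": -0.011,"twist": 0,"z": 0},
  {"x": 0,"y": -0.015,"twist": 0,"z": 0},
  {"x": 0,"y": -0.019,"twist": 0,"z": 0},
  {"x": 0,"y": -0.022,"twist": 0,"z": 0},
  {"x": 0,"y": -0.025,"twist": 0,"z": 0},
  {"x": 0,"y": -0.025,"twist": 0,"z": 0},
])

```text
time: 14.75
tool_pos: [564.0, -61.8, 135.4]
tcp_rot: [-3.14, 0.0, 1.311]
contact_force: [0.5, 0.5, -0.8]
grip_width: 0.4
finger_force: 0.0
```

Emit:
play_rows([
  {"x": 0,"y": 0,"twist": 0,"z": -0.01},
  {"x": 0,"y": 0.012,"twist": 0,"z": -0.01},
  {"x": 0,"y": 0.024,"twist": 0,"z": -0.01},
  {"x": 0,"y": 0.024,"twist": 0,"z": -0.01},
  {"x": 0,"y": 0.024,"twist": 0,"z": -0.004},
  {"x": 0,"y": 0.024,"twist": 0,"z": 0},
  {"x": 0,"y": 0.024,"twist": 0,"z": 0},
  {"x": 0,"y": 0.024,"twist": 0,"z": 0},
])

```text
time: 15.55
tool_pos: [588.1, -68.2, 135.9]
tcp_rot: [3.141, -0.0, 1.311]
contact_force: [1.6, -0.7, 1.5]
grip_width: -0.2
finger_force: 0.6
```

Emit:
play_rows([
  {"x": 0,"y": -0.003,"twist": 0,"z": 0},
  {"x": 0,"y": -0.007,"twist": 0,"z": 0},
  {"x": 0,"y": -0.011,"twist": 0,"z": 0},
  {"x": 0,"y": -0.015,"twist": 0,"z": 0},
  {"x": 0,"y": -0.019,"twist": 0,"z": 0},
  {"x": 0,"y": -0.022,"twist": 0,"z": 0},
  {"x": 0,"y": -0.025,"twist": 0,"z": 0},
  {"x": 0,"y": -0.025,"twist": 0,"z": 0},
])

```text
time: 16.35
tool_pos: [563.1, -61.5, 135.4]
tcp_rot: [-3.14, -0.0, 1.311]
contact_force: [-0.5, 0.9, 0.5]
grip_width: 0.3
finger_force: 0.0
```

Emit:
play_rows([
  {"x": 0,"y": 0,"twist": 0,"z": -0.03},
  {"x": 0.03,"y": 0,"twist": 0,"z": -0.07},
  {"x": 0.08,"y": 0,"twist": 0,"z": -0.07},
  {"x": 0.13,"y": 0,"twist": 0,"z": -0.07},
  {"x": 0.18,"y": -0.03,"twist": 0,"z": -0.07},
  {"x": 0.23,"y": -0.03,"twist": 0,"z": -0.07},
  {"x": 0.27,"y": -0.03,"twist": 0,"z": -0.07},
  {"x": 0.27,"y": -0.03,"twist": 0,"z": -0.07},
])

```text
time: 17.15
tool_pos: [604.1, 212.6, 205.1]
tcp_rot: [-3.141, -0.002, 1.317]
contact_force: [-1.3, -0.0, -1.0]
grip_width: 0.3
finger_force: 0.0
```

```bash
python3 -c "
from h import *
st();unroll('u2.png',4)" 2>&1 | grep -v WARN
```

```text
17.15 [604.1 212.6 205.1] [-1.3 -0.  -1. ] case xy rel mid [-44.3 229.4]
```

View pics/u2.png

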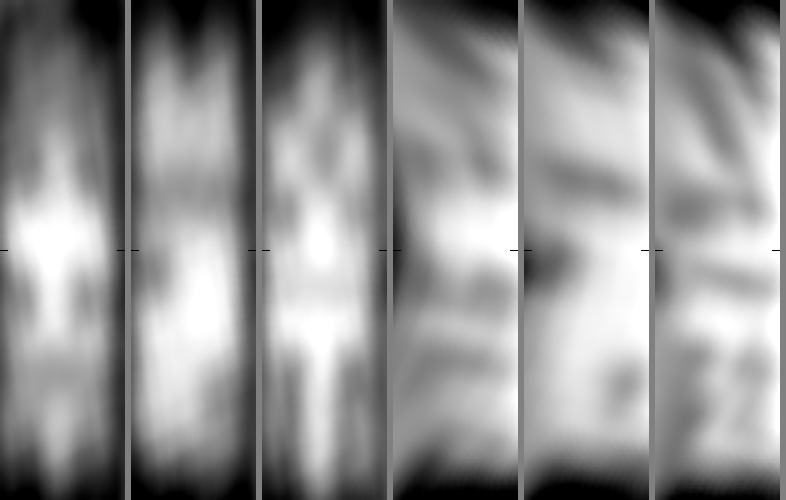

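- **Left:** 4 at +4°, done.
- **Middle:** 2 at about -16.5° (line at row 187), so it needs +7.3 mm.
- **Right:** 5 at about +21° (line at row 290), so it needs -9 mm.

Emit:
play_rows([
  {"x": -0.05,"y": 0.02,"twist": 0,"z": 0},
  {"x": -0.1,"y": 0.04,"twist": 0,"z": 0.02},
  {"x": -0.15,"y": 0.04,"twist": 0,"z": 0.03},
  {"x": -0.2,"y": 0.04,"twist": 0,"z": 0.04},
  {"x": -0.23,"y": 0.04,"twist": 0,"z": 0.05},
  {"x": -0.23,"y": 0.04,"twist": 0,"z": 0.06},
  {"x": -0.23,"y": 0.04,"twist": 0,"z": 0.06},
  {"x": -0.23,"y": 0.04,"twist": 0,"z": 0.06},
])

```text
time: 18.35
tool_pos: [584.2, -25.2, 146.3]
tcp_rot: [3.141, -0.0, 1.311]
contact_force: [-0.5, -0.3, 0.3]
grip_width: 0.4
finger_force: 0.0
```

```bash
python3 -c "
from h import *
st()"
```

```text
18.35 [584.2 -25.2 146.3] [-0.5 -0.3  0.3] case xy rel mid [-2.7 -5.6]
```

Emit:
play_rows([
  {"x": 0.005,"y": 0,"twist": 0,"z": 0.006},
  {"x": 0.005,"y": 0,"twist": 0,"z": 0.0098},
  {"x": 0.005,"y": 0,"twist": 0,"z": 0.0098},
  {"x": 0.005,"y": 0,"twist": 0,"z": 0.0098},
  {"x": 0.005,"y": 0.003,"twist": 0,"z": 0.0098},
  {"x": 0.005,"y": 0.006,"twist": 0,"z": 0.0098},
  {"x": 0.005,"y": 0.0073,"twist": 0,"z": 0.0098},
  {"x": 0.005,"y": 0.0073,"twist": 0,"z": 0.0098},
])

```text
time: 19.15
tool_pos: [593.4, -21.2, 137.1]
tcp_rot: [3.139, -0.001, 1.313]
contact_force: [-0.2, 2.2, 5.1]
grip_width: 0.3
finger_force: 2.6
```

```bash
python3 -c "
from h import *
st()"
```

```text
19.15 [593.4 -21.2 137.1] [-0.2  2.2  5.1] case xy rel mid [5.1 0.6]
```

Emit:
play_rows([
  {"x": 0,"y": 0,"twist": 0,"z": -0.015},
  {"x": -0.02,"y": 0,"twist": 0,"z": -0.015},
  {"x": -0.0465,"y": 0,"twist": 0,"z": -0.015},
  {"x": -0.0465,"y": 0,"twist": 0,"z": -0.015},
  {"x": -0.0465,"y": 0,"twist": 0,"z": -0.005},
  {"x": -0.0465,"y": 0,"twist": 0,"z": 0},
  {"x": -0.0465,"y": 0,"twist": 0,"z": 0},
  {"x": -0.0465,"y": 0,"twist": 0,"z": 0},
])

```text
time: 19.95
tool_pos: [581.9, -67.0, 137.0]
tcp_rot: [3.138, 0.0, 1.313]
contact_force: [0.9, -2.2, 7.8]
grip_width: 0.2
finger_force: 3.7
```

Emit:
play_rows([
  {"x": 0,"y": -0.002,"twist": 0,"z": 0},
  {"x": 0,"y": -0.004,"twist": 0,"z": 0},
  {"x": 0,"y": -0.006,"twist": 0,"z": 0},
  {"x": 0,"y": -0.008,"twist": 0,"z": 0},
  {"x": 0,"y": -0.0092,"twist": 0,"z": 0},
  {"x": 0,"y": -0.0092,"twist": 0,"z": 0},
  {"x": 0,"y": -0.0092,"twist": 0,"z": 0},
  {"x": 0,"y": -0.0092,"twist": 0,"z": 0},
])

```text
time: 20.75
tool_pos: [572.5, -64.5, 137.0]
tcp_rot: [3.139, 0.0, 1.313]
contact_force: [-0.5, -0.5, 9.5]
grip_width: 0.3
finger_force: 4.3
```

Emit:
play_rows([
  {"x": 0,"y": 0,"twist": 0,"z": -0.03},
  {"x": 0.03,"y": -0.02,"twist": 0,"z": -0.07},
  {"x": 0.08,"y": -0.05,"twist": 0,"z": -0.07},
  {"x": 0.13,"y": -0.08,"twist": 0,"z": -0.07},
  {"x": 0.18,"y": -0.12,"twist": 0,"z": -0.07},
  {"x": 0.22,"y": -0.14,"twist": 0,"z": -0.07},
  {"x": 0.25,"y": -0.14,"twist": 0,"z": -0.07},
  {"x": 0.25,"y": -0.14,"twist": 0,"z": -0.07},
])

```text
time: 21.55
tool_pos: [498.8, 218.1, 205.5]
tcp_rot: [-3.141, -0.002, 1.318]
contact_force: [-0.5, 0.0, -1.1]
grip_width: 0.5
finger_force: 0.0
```

```bash
python3 -c "
from h import *
st();unroll('u3.png',4)" 2>&1 | grep -v WARN
```

```text
21.55 [498.8 218.1 205.5] [-0.5  0.  -1.1] case xy rel mid [-147.5  207.9]
```

View pics/u3.png

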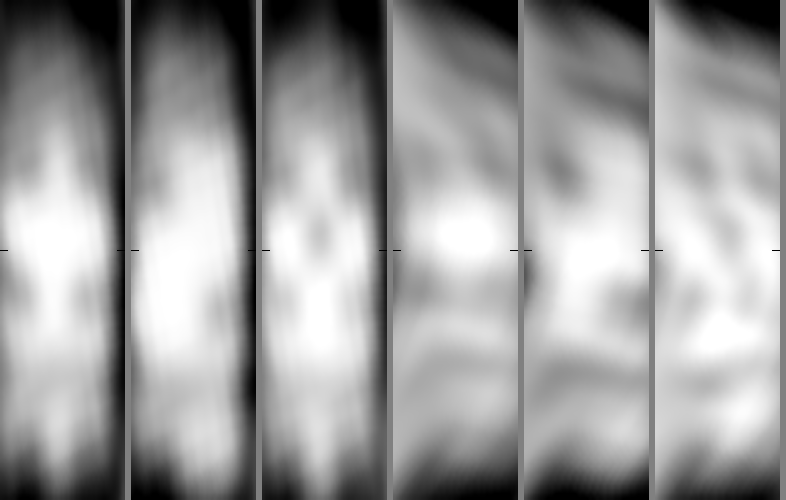

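All three wheels are on the code: 4 at about +4°, 2 at about +1° and 5 at about +3°. I'll move in front of the drawer.

Emit:
play_rows([
  {"x": -0.05,"y": -0.005,"twist": 0,"z": 0},
  {"x": -0.1,"y": -0.005,"twist": 0,"z": 0},
  {"x": -0.15,"y": -0.005,"twist": 0,"z": 0.03},
  {"x": -0.2,"y": -0.005,"twist": 0,"z": 0.07},
  {"x": -0.208,"y": -0.005,"twist": 0,"z": 0.11},
  {"x": -0.208,"y": -0.005,"twist": 0,"z": 0.12},
  {"x": -0.208,"y": -0.005,"twist": 0,"z": 0.12},
  {"x": -0.208,"y": -0.005,"twist": 0,"z": 0.12},
])

```text
time: 22.75
tool_pos: [442.6, 12.0, 86.7]
tcp_rot: [3.141, -0.0, 1.31]
contact_force: [0.4, -0.0, 0.6]
grip_width: 0.5
finger_force: 0.0
```

```bash
python3 -c "
from h import *
st()"
```

```text
22.75 [442.6  12.   86.7] [ 0.4 -0.   0.6] case xy rel mid [-149.2   -5.8]
```

Emit:
play_rows([
  {"x": 0.004,"y": 0.008,"twist": 0,"z": 0},
  {"x": 0.004,"y": 0.016,"twist": 0,"z": 0},
  {"x": 0.004,"y": 0.02,"twist": 0,"z": 0},
  {"x": 0.004,"y": 0.022,"twist": 0,"z": 0},
  {"x": 0.004,"y": 0.024,"twist": 0,"z": 0},
  {"x": 0.004,"y": 0.026,"twist": 0,"z": 0},
  {"x": 0.004,"y": 0.027,"twist": 0,"z": 0},
  {"x": 0.004,"y": 0.027,"twist": 0,"z": 0},
])

```text
time: 23.55
tool_pos: [467.9, 9.9, 86.0]
tcp_rot: [-3.138, -0.0, 1.311]
contact_force: [-4.5, 2.0, 4.7]
grip_width: 0.7
finger_force: 2.8
```

Emit:
play_rows([
  {"x": 0,"y": 0.001,"twist": 0,"z": 0},
  {"x": 0,"y": 0.002,"twist": 0,"z": 0},
  {"x": 0,"y": 0.003,"twist": 0,"z": 0},
  {"x": 0,"y": 0.004,"twist": 0,"z": 0},
  {"x": 0,"y": 0.005,"twist": 0,"z": 0},
  {"x": 0,"y": 0.006,"twist": 0,"z": 0},
  {"x": 0,"y": 0.006,"twist": 0,"z": 0},
  {"x": 0,"y": 0.006,"twist": 0,"z": 0},
])

```text
time: 24.35
tool_pos: [472.3, 8.7, 86.0]
tcp_rot: [-3.136, 0.0, 1.311]
contact_force: [-9.6, 3.4, 9.2]
grip_width: -0.0
finger_force: 5.4
```

Emit:
play_rows([
  {"x": 0,"y": 0.001,"twist": 0,"z": 0},
  {"x": 0,"y": 0.002,"twist": 0,"z": 0},
  {"x": 0,"y": 0.003,"twist": 0,"z": 0},
  {"x": 0,"y": 0.003,"twist": 0,"z": 0},
  {"x": 0,"y": -0.03,"twist": 0,"z": 0},
  {"x": 0,"y": -0.06,"twist": 0,"z": 0},
  {"x": 0,"y": -0.075,"twist": 0,"z": 0},
  {"x": 0,"y": -0.075,"twist": 0,"z": 0},
])

```text
time: 25.15
tool_pos: [400.7, 27.6, 86.1]
tcp_rot: [-3.14, 0.0, 1.312]
contact_force: [-0.3, -1.7, -0.4]
grip_width: 0.4
finger_force: 0.0
```

Emit:
play_rows([
  {"x": 0,"y": 0,"twist": 0,"z": -0.03},
  {"x": 0,"y": 0,"twist": 0,"z": -0.07},
  {"x": 0.05,"y": 0,"twist": 0,"z": -0.1},
  {"x": 0.1,"y": 0,"twist": 0,"z": -0.12},
  {"x": 0.15,"y": 0,"twist": 0,"z": -0.12},
  {"x": 0.2,"y": 0,"twist": 0,"z": -0.12},
  {"x": 0.2,"y": 0,"twist": 0,"z": -0.12},
  {"x": 0.2,"y": 0,"twist": 0,"z": -0.12},
])

```text
time: 25.95
tool_pos: [454.7, 221.9, 205.9]
tcp_rot: [3.141, -0.0, 1.314]
contact_force: [0.9, -0.2, -0.3]
grip_width: 0.3
finger_force: 0.0
```

```bash
python3 -c "
from h import *
st();unroll('u4.png',3);c=cap('top')
a=cv2.imread('pics/u4.png');t=cv2.cvtColor(c['pixels'],cv2.COLOR_RGB2BGR)[160:350,240:440]
cv2.imwrite('pics/f.png',np.hstack([cv2.resize(a[:,:390],(300,500)),cv2.resize(t,(490,500))]))" 2>&1 | grep -v WARN
```

```text
25.95 [454.7 221.9 205.9] [ 0.9 -0.2 -0.3] case xy rel mid [-191.1  200.3]
```

View pics/f.png

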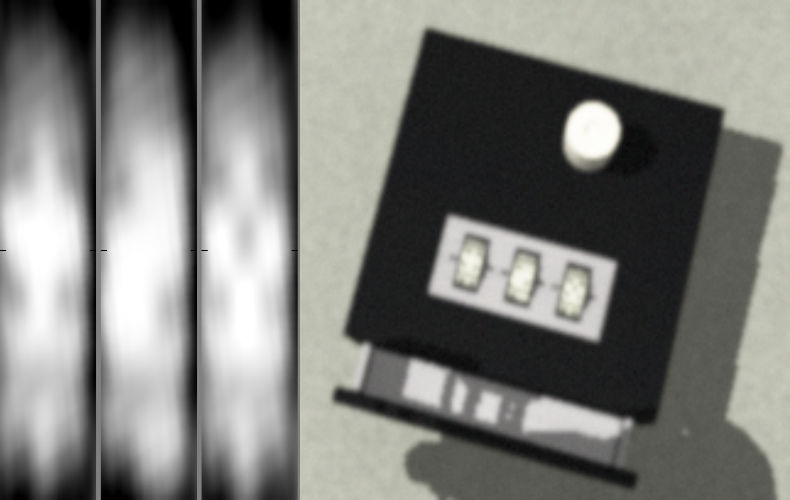

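The picture shows the drawer ajar with its front at about (485,440), the wheels still on 4, 2 and 5, and the roll where it was at (592,130).

```bash
python3 -c "
from h import *
print(bot.close_job())"
```

```text
the job is handed in; nothing more can be done
None
```

The job is handed in: the wheels show 4, 2 and 5, each within about 4° of squarely on top, the drawer stands ajar, and the arm is clear; the receipt roll looked unmoved, but I did not re-check the scanner and terminal, which the arm never went near.

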